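Check the tool-rest gap on a pen lathe with a gauge blade

ROBOT

A 6-joint arm with a two-finger parallel gripper is mounted at the origin on the work surface. World frame = base frame: x ahead of the robot, y to its left, z up, the work surface at z = 0. Lengths are in m, angles in rad, forces in N, time in s.
With the tool pointing down it reaches from about 0.35 to 0.775 m from the base axis. Payload 5.5 kg.
Tool frame: the origin (TCP) lies midway between the tips of the shut fingers; the grasp point (between the pads) lies 19 mm behind it; z points along the fingers, y is the direction in which the jaws open and shut (so a half turn about z gives the same grasp; the last joint's range is limited). The gripper opens to 85 mm and grips with 20 to 120 N. Pads are 22 mm wide; open, the fingers measure 114 mm over their backs; the gripper's body (76 mm by 85 mm) begins 54 mm behind the grasp point. The pads swing forward as they close: fully open they stand 13 mm farther back than shut.
Start: joints at [-1.349, 0.313, 0.046, 1.304, 0, 1.431], TCP at [0.204, -0.538, 0.231] pointing down, gripper open.
Joint ranges: [-2.76, 2.76], [-0.86, 1.69], [-1.03, 1.26], [-2.2, 2.34], [-1.47, 1.5], [-3.14, 3.14]. Speed limits (rad/s): [2.57, 2.57, 3.14, 3.14, 3.14, 3.14].

INTERFACE

Orientations are given as a unit quaternion [w, x, y, z].
In Python, from workcell import env gives the robot as it stands.
- The arm moves only by the shell command python3 -m creep 'ROWS' [OPENING] [FORCE]. ROWS is JSON, a list of rows, each a list of 6 numbers: the shift along the tool's x, y, z in m, then the turn, a rotation vector about the tool's x, y, z in degrees. A call has exactly 8 rows; each row is the pose to reach, as a shift and turn from the pose commanded when the call began, along the tool's axes at that moment; what a row does not reach only later rows make up. A row lasts 1/10 s, in which the tool goes at most 50 mm and 8.59 degrees, less where a joint would pass 70% of its speed; a pose out of reach is approached as far as the arm can. A call with a gripper value outside its range is refused whole. OPENING is the finger opening in m, from 0 to 0.0854, set as the call begins (- or left out, the last holds). The fingers move at their own pace and stop on an object; FORCE is the grip in N (left out, the last holds). Time passes only in rows, so rows that repeat a pose let the fingers close, or fill a call up. It gives the time, the measured TCP pose, the force and the opening at its end, in the units of the state.
- env.get_state(): the state, without advancing time (a new reading comes with each control period).
- env.read_camera(name): name is "scene" or "top" or "wrist"; returns (picture, depth): 384x512x3 uint8, blue, green, red; 384x512 float32, m along the optical axis (not along the pixel's ray), 0 where there is no reading.
- env.camera_params(name): a dict with "fx", "fy", "cx", "cy" (pixels), "k1" (the pictures are not rectified: a ray, as slopes to the right and down, at radius r is drawn at 1 + k1 r^2 times it, then the intrinsics apply), "position" and "orientation" of the camera in the world. Camera axes: x right, y up, looking along -z (the intrinsics and any distortion apply to the point x, -y, -z); pixel columns grow to the right and rows downward; lengths in m; the calibration is good to about 2 mm. A picture is of the moment at which its call begins: read the wrist's pose just before it. camera_params takes no time and is no camera call; for the wrist camera it gives the pose at the moment of the call.
- env.hand_in(): hands the job in, once; it reports no verdict.
The state is a dict: "clock": time; "joint_pos": joint angles; "qvel": joint speeds; "tau": joint torques, N m; "tcp_pos": TCP position; "orientation": TCP orientation; "wrist_force": force on the tool from outside, world axes, zero at the start; "ft_torque": the same for the moment, N m; "finger_gap": finger opening in m.
Only numpy, scipy, OpenCV 4.12 (cv2) and the standard library are available. Lean on these libraries where they do the work, as an engineer would, in place of code of your own. Each camera call takes 0.05 s, during which the arm holds its last target. There are 200 camera calls.

TASK

Before the lathe is switched on, check the gap between its tool rest and the square wooden blank: take the gauge with the flat rectangular handle out of the wooden gauge block and gently lower its blade into the gap, near the middle of the tool rest, until its stop plate sits flat on the rest. Let go and leave it standing there, and leave the other gauge (round knob, too thick) in the block.

Things in the scene. Friction and masses are not known exactly. Their poses are not given: they have to be found in the camera images.
- gauge: The gauge to use, loose, 0.12 kg, upright in one of the block's slots. Origin: centre of the underside of its stop plate (34 x 34 mm, 5 mm thick, z up). Below it a flat steel blade: 6 mm thick (x), 30 wide (y), 35 long, the last 8 mm tapering to 3 mm. Above it a flat wooden handle: 12 mm thick (x), 28 wide (y), 5 to 50 mm above the origin. A half turn about z makes no difference.
- knob_gauge: The other gauge, loose, in the block's other slot: the same stop plate and origin, a blade 11 mm thick, and a round wooden knob of 30 mm diameter, from 23 to 45 mm above the origin, on a thin stem. Stays in the block.
- block: Wooden gauge block fixed to the bench, 70 (x) x 160 (y) x 50 mm high, origin at the centre of its underside. Two through slots, 15 mm (x) by 35 mm (y), centred at y = -35 and +35 mm; the gauges hang in them with their stop plates on the block's top. A loose steel collar (30 mm across, 14 mm high) lies between them.
- lathe: Small white and black pen lathe fixed to the bench, bed 740 mm long along its y; origin below the spindle axis at bench height. A brown square wooden blank, 20 x 20 x 220 mm, lies along y on the spindle axis, its top 160 mm up, its near face at x = -10 mm. Headstock 215 mm high, y = 145 to 325 mm; tailstock 205 mm high, y = -250 to -160 mm.
- rest: Fixed tool rest, on the robot's side of the blank: bare metal bar 10 mm thick (x), 120 mm long (y), its top level with the blank's top. Axes and origin height as the lathe's, but placed somewhere along the lathe's y; the bar spans x = -30 to -20, y = -60 to 60, z = 125 to 160 mm.
- gap (a point): Middle of the open gap between tool rest and blank, at the level of their tops (160 mm above the bench), halfway along the rest. The gap is 10 mm wide (along the point's x) and runs along its y, open at the bottom, free for more than 50 mm down. z up.
Things that resemble listed ones, but are neither listed nor needed, are in the scene too. What is shaped like the gauge but blue or green is not meant.

How it is judged:
By the outcome, as a careful person would: the job done as asked, in the order asked, and still so for the second after the job is handed in, with the robot touching nothing.
It also fails if it takes over 38 s, if anything falls off the work surface, if the arm or the gripper's body presses on something with over 40 N, if the wrist force passes 120 N, or if a joint passes its speed limit or range.

## Working session

There is one attempt and no reset: what is moved stays moved. The work goes in short steps, Python scripts to look and compute and a shell command to move; the robot and the scene stay as the last step left them, time stands still between calls to the robot, and variables do not carry over. Pictures are saved under pics/ and viewed, about 8 in all and at most 12, crops included, and the job is handed in when it is done.

```bash
ls; mkdir -p pics; cat > h.py <<'E'
import numpy as np, cv2, pickle
from scipy.spatial.transform import Rotation as R
from workcell import env
def grab(n):
    p=env.camera_params(n); im,d=env.read_camera(n)
    pickle.dump((p,im,d),open(f'{n}.pkl','wb')); return p,im,d
def load(n): return pickle.load(open(f'{n}.pkl','rb'))
def rot(p):
    q=p['orientation']; return R.from_quat(q,scalar_first=True).as_matrix()
def cloud(p,d):
    K=np.array([[p['fx'],0,p['cx']],[0,p['fy'],p['cy']],[0,0,1.]])
    h,w=d.shape; v,u=np.mgrid[:h,:w]
    x=cv2.undistortPoints(np.stack([u,v],-1).reshape(-1,1,2).astype(float),K,np.array([p['k1'],0,0,0,0.])).reshape(h,w,2)
    c=np.stack([x[...,0]*d,-x[...,1]*d,-d],-1)
    return c@rot(p).T+np.array(p['position'])
E
python3 - <<'E'
from h import *
for n in('scene','top'):
    p,im,d=grab(n); cv2.imwrite(f'pics/{n}0.png',im); print(n,p['position'],p['orientation'],p['fx'],p['k1'])
s=env.get_state();print(s['clock'],s['tcp_pos'],s['orientation'],s['wrist_force'])
E
```

```text
pics
scene [ 1.10248112 -0.28845252  0.66697122] [0.72907278 0.32821501 0.24884514 0.54662957] 373.62190458287193 -9.116398727508903e-06
top [ 0.43686696 -0.11140944  0.80247444] [-0.70162178 -0.04111612  0.0435014   0.71003096] 353.07055693434813 -0.04075887271260509
0.1 [ 0.20341616 -0.53730809  0.23047739] [-8.53247353e-04  9.83683128e-01  1.79907682e-01 -3.65065175e-05] [-0.27543365  0.1988442  -0.65068753]
```

View pics/scene0.png

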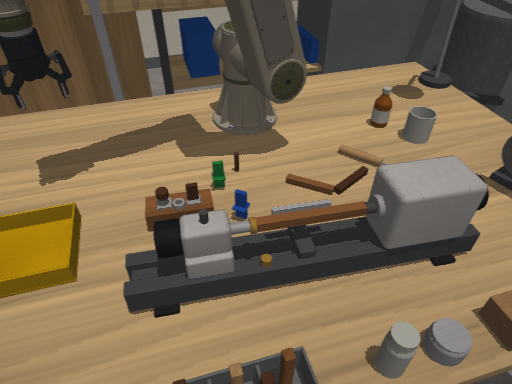

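View pics/top0.png

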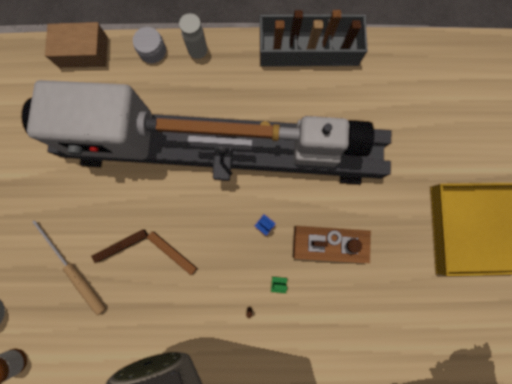

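The gauge candidates in the top view are:
- Flat-handled gauge in the block, at (317,243). This is the wanted one.
- Knob gauge, at (353,245).
- Blue lookalike at (265,225) and green at (279,285), both loose on the bench.
- Dark stub at (249,312).

The rest is the light bar at about (220,141), just below the blank.

```bash
cat > m.py <<'E'
from h import *
p,im,d=load('top'); P=cloud(p,d)
a=cv2.resize(im[215:275,285:380],None,fx=6,fy=6,interpolation=cv2.INTER_CUBIC)
b=cv2.resize(im[105:185,140:310],None,fx=4,fy=4,interpolation=cv2.INTER_CUBIC)
cv=np.zeros((a.shape[0]+b.shape[0],max(a.shape[1],b.shape[1]),3),np.uint8)
cv[:a.shape[0],:a.shape[1]]=a; cv[a.shape[0]:,:b.shape[1]]=b
cv2.imwrite('pics/crop1.png',cv2.resize(cv,None,fx=.85,fy=.85))
def rep(name,m):
    q=P[m]; r=cv2.minAreaRect((q[:,:2]*1000).astype(np.float32))
    print(name,len(q),'mean',q.mean(0).round(4),'z',np.percentile(q[:,2],[5,50,95]).round(4),'rect mm',np.round(r[0],1),np.round(r[1],1),round(r[2],1))
def box(u0,u1,v0,v1):
    m=np.zeros(d.shape,bool); m[v0:v1,u0:u1]=1; return m&(d>0)
z=P[...,2]
print('bench',np.median(z[box(100,250,300,340)]))
B=box(285,380,215,275)
rep('blocktop',B&(z>.042)&(z<.054))
rep('handle',box(305,330,230,258)&(z>.09))
rep('plate-ish',box(305,330,230,258)&(z>.053)&(z<.062))
rep('knob',box(338,370,230,262)&(z>.08))
G=box(140,285,105,165)
rep('z160',G&(z>.15)&(z<.17))
rep('rest',box(180,260,133,150)&(z>.15)&(z<.17))
rep('blank',box(160,270,115,137)&(z>.15)&(z<.17))
print(z[130:152:1,220].round(3))
E
python3 m.py
```

```text
bench 0.0005215854746182247
blocktop 1863 mean [ 0.4197 -0.2748  0.0505] z [0.0482 0.0504 0.053 ] rect mm [ 420.6 -277.8] [162.3  70.2] 85.3
handle 91 mean [ 0.4235 -0.2415  0.0997] z [0.096  0.1001 0.1019] rect mm [ 423.2 -242.3] [27.9 12. ] 83.0
plate-ish 190 mean [ 0.4241 -0.2425  0.0555] z [0.0533 0.0554 0.0584] rect mm [ 421.9 -244.9] [47.8 48. ] 89.4
knob 194 mean [ 0.4182 -0.3103  0.0938] z [0.0854 0.0949 0.0969] rect mm [ 418.7 -311.4] [27.4 27.8] 89.7
z160 2203 mean [ 0.6379 -0.0371  0.1601] z [0.1533 0.1606 0.164 ] rect mm [638.4 -30.2] [281.8  61. ] 80.4
rest 512 mean [ 0.6197 -0.0574  0.1591] z [0.1519 0.1601 0.1625] rect mm [622.  -56.6] [132.6  22.9] 87.5
blank 1309 mean [ 0.6425 -0.0406  0.1601] z [0.1541 0.1606 0.1625] rect mm [639.6 -38.6] [207.9  32.2] 87.1
[0.802 0.161 0.16  0.153 0.146 0.092 0.094 0.092 0.161 0.162 0.159 0.163
 0.161 0.154 0.149 0.145 0.134 0.132 0.13  0.123 0.116 0.115]
```

View pics/crop1.png

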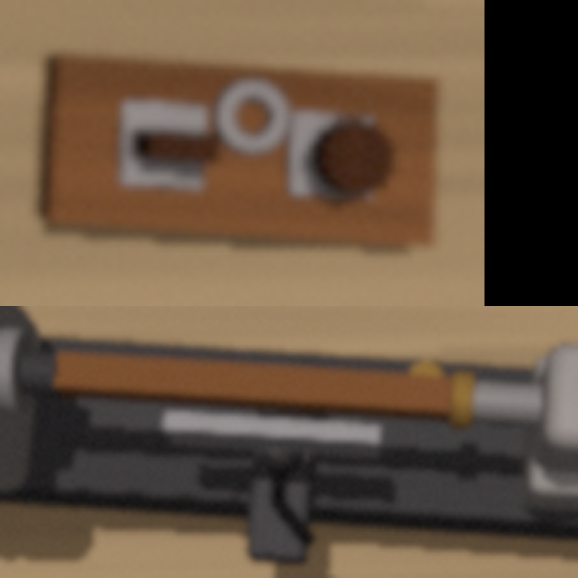

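The crop shows the flat-handled gauge in the left slot (top px 317,243), the collar and knob gauge to its right, and the grey rest bar in front of the blank. Handle position, z and size all match the description. Next I move over the gauge.

```bash
cat >> h.py <<'E'
def goal(pos,yawx,last=None):
    """shift/turn in tool axes from the present pose to a tool-down pose whose x axis points at yawx deg"""
    s=env.get_state(); A=R.from_quat(s['orientation'],scalar_first=True)
    c,n=np.cos(np.radians(yawx)),np.sin(np.radians(yawx))
    T=R.from_matrix(np.array([[c,n,0],[n,-c,0],[0,0,-1]]).T)
    print('t',s['clock'],'tcp',np.round(s['tcp_pos'],4),'F',np.round(s['wrist_force'],1),'gap',s['finger_gap'])
    print('shift mm',(A.inv().apply(np.array(pos)-s['tcp_pos'])*1000).round(2),'turn deg',(A.inv()*T).as_rotvec(degrees=True).round(2))
E
python3 -c "
from h import *
goal([.4232,-.2424,.2],85.3)"
```

```text
t 0.1 tcp [ 0.2034 -0.5373  0.2305] F [-0.3  0.2 -0.7] gap 0.08522155552560191
shift mm [ 309.93 -197.97   30.89] turn deg [ -0.08  -0.07 -64.57]
```

```bash
python3 -m creep '[[0.015,-0.01,0,0,0,-4],[0.055,-0.035,0.002,0,0,-12],[0.1,-0.063,0.007,0,0,-20.5],[0.145,-0.092,0.012,0,0,-29],[0.19,-0.12,0.017,0,0,-37.5],[0.235,-0.149,0.022,0,0,-46],[0.275,-0.176,0.027,0,0,-54.5],[0.31,-0.198,0.031,0,0,-62.5]]'
python3 - <<'E'
from h import *
p,im,d=grab('wrist'); cv2.imwrite('pics/w0.png',im); print(p)
goal([.4232,-.2424,.2],85.3)
E
```

```text
clock: 0.9
tcp_pos: [0.4215, -0.2442, 0.2003]
orientation: [-0.0, 0.746, 0.666, -0.0]
wrist_force: [0.3, -0.5, 0.0]
finger_gap: 0.0853
{'fx': 269.1819477274695, 'fy': 269.1819477274695, 'cx': 257.74206655134964, 'cy': 188.4647457873758, 'k1': -0.038159242315, 'position': array([ 0.43025019, -0.17016356,  0.3426698 ]), 'orientation': array([ 0.98779209, -0.14527285,  0.00881382, -0.05554197])}
t 0.95 tcp [ 0.4246 -0.238   0.1996] F [ 1.4  4.7 -1.2] gap 0.08533892189822677
shift mm [-4.56 -0.97 -0.47] turn deg [ 0.05 -0.29 -1.04]
```

View pics/w0.png

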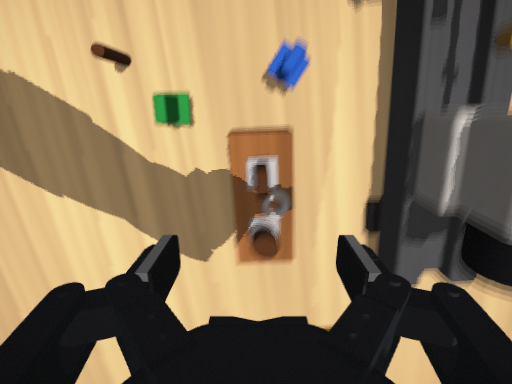

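The wrist view shows the gauge at (262,172) and the knob at (265,240), with the blue and green lookalikes off the block. The arm is still settling, so I finish the yaw, lower a little and remeasure.

```bash
python3 -m creep '[[0,0,0.01,0,0,-1],[0,0,0.025,0,0,-2],[0,0,0.04,0,0,-2],[0,0,0.05,0,0,-2],[0,0,0.05,0,0,-2],[0,0,0.05,0,0,-2],[0,0,0.05,0,0,-2],[0,0,0.05,0,0,-2]]'
python3 - <<'E'
from h import *
p,im,d=grab('wrist'); P=cloud(p,d); z=P[...,2]
cv2.imwrite('pics/w1.png',im)
def rep(name,m):
    q=P[m&(d>0)]; r=cv2.minAreaRect((q[:,:2]*1000).astype(np.float32))
    print(name,len(q),q.mean(0).round(4),'rect',np.round(r[0],1),np.round(r[1],1),round(r[2],1))
X,Y=P[...,0],P[...,1]
near=lambda x,y,r:(abs(X-x)<r)&(abs(Y-y)<r)
rep('handle',near(.423,-.242,.025)&(z>.092)&(z<.106))
rep('block',near(.42,-.278,.1)&(z>.045)&(z<.053))
rep('knob',near(.418,-.311,.025)&(z>.085)&(z<.1))
goal([.4232,-.2424,.2],85.3)
# top cam block edges: fit yaw
p,im,d=load('top');P=cloud(p,d);z=P[...,2];X,Y=P[...,0],P[...,1]
rep('block top',near(.42,-.278,.1)&(z>.045)&(z<.053))
E
```

```text
clock: 1.75
tcp_pos: [0.4213, -0.2467, 0.1514]
orientation: [0.001, 0.736, 0.677, 0.0]
wrist_force: [0.8, 1.1, 0.1]
finger_gap: 0.0855
handle 563 [ 0.4241 -0.2414  0.0991] rect [ 423.9 -242.5] [27.7 11.8] 85.6
block 7066 [ 0.4211 -0.2608  0.0496] rect [ 421.3 -277.3] [159.5  70.5] 85.6
knob 879 [ 0.4188 -0.3093  0.0932] rect [ 418.5 -311.4] [27.8 29.2] 81.7
t 1.8 tcp [ 0.4212 -0.2466  0.1513] F [-0.2 -0.   0. ] gap 0.08545345898381328
shift mm [  4.29   1.65 -48.67] turn deg [ 0.06  0.05 -0.09]
block top 1767 [ 0.4196 -0.2753  0.0503] rect [ 420.6 -277.8] [162.3  70.2] 85.3
```

View pics/w1.png

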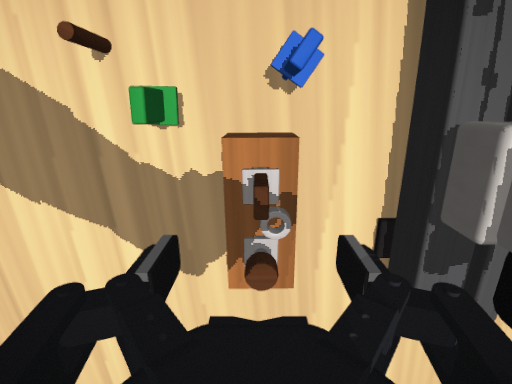

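Top and wrist agree on the handle within 1 mm: (423.9, -242.5) mm, axis at 85.6°. I descend, then check before closing.

```bash
python3 -m creep '[[0.002,0.001,0.01,0,0,0.4],[0.0043,0.0024,0.03,0,0,0.4],[0.0043,0.0024,0.05,0,0,0.4],[0.0043,0.0024,0.068,0,0,0.4],[0.0043,0.0024,0.08,0,0,0.4],[0.0043,0.0024,0.089,0,0,0.4],[0.0043,0.0024,0.089,0,0,0.4],[0.0043,0.0024,0.089,0,0,0.4]]'
python3 -c "
from h import *
goal([.4239,-.2425,.062],85.6)"
```

```text
clock: 2.6
tcp_pos: [0.424, -0.2422, 0.062]
orientation: [0.0, 0.738, 0.675, -0.0]
wrist_force: [0.4, 0.9, -0.1]
finger_gap: 0.0851
t 2.6 tcp [ 0.424  -0.2422  0.062 ] F [ 0.4  0.9 -0.1] gap 0.08513364704363499
shift mm [-0.28 -0.03 -0.03] turn deg [ 0.02  0.02 -0.77]
```

```bash
python3 -m creep '[[0,0,0,0,0,-0.8],[0,0,0,0,0,-0.8],[0,0,0,0,0,-0.8],[0,0,0,0,0,-0.8],[0,0,0,0,0,-0.8],[0,0,0,0,0,-0.8],[0,0,0,0,0,-0.8],[0,0,0,0,0,-0.8]]' 0 40
python3 -c "
from h import *
goal([.4239,-.2425,.062],85.6)"
```

```text
clock: 3.4
tcp_pos: [0.4238, -0.2422, 0.0619]
orientation: [0.0, 0.734, 0.68, 0.0]
wrist_force: [-0.8, 0.4, 2.2]
finger_gap: 0.0114
t 3.4 tcp [ 0.4238 -0.2422  0.0619] F [-0.8  0.4  2.2] gap 0.011433067772604973
shift mm [-0.34  0.08 -0.1 ] turn deg [0.02 0.02 0.03]
```

```bash
python3 -m creep '[[0,0,-0.004,0,0,0],[0,0,-0.015,0,0,0],[0,0,-0.035,0,0,0],[0,0,-0.065,0,0,0],[0,0,-0.1,0,0,0],[0,0,-0.135,0,0,0],[0,0,-0.165,0,0,0],[0,0,-0.19,0,0,0]]' && python3 - <<'E'
from h import *
p,im,d=load('top');P=cloud(p,d);z=P[...,2]
# edges of rest/blank by intersecting column-wise gray edges with z=.16 plane
K=np.array([[p['fx'],0,p['cx']],[0,p['fy'],p['cy']],[0,0,1.]])
def onplane(u,v,h):
    x=cv2.undistortPoints(np.array([[[u,v]]],float),K,np.array([p['k1'],0,0,0,0.]))[0,0]
    r=rot(p)@np.array([x[0],-x[1],-1]); o=np.array(p['position']); return o+r*(h-o[2])/r[2]
g=im[...,2].astype(float)
E1=[];E2=[];E3=[]
for u in range(192,250):
    # brown lower edge then rest top/bottom edges: use red-channel gradient
    c=g[125:152,u]; k=np.diff(c)
    def sub(i): 
        w=abs(k[max(i-1,0):i+2]); return 125+.5+(np.arange(max(i-1,0),i+2)*w).sum()/w.sum()
    i=np.argmin(k[:12]); j=i+1+np.argmax(k[i+1:]); l=j+1+np.argmin(k[j+1:])
    for E,n in((E1,i),(E2,j),(E3,l)): E.append(onplane(u,sub(n),.16))
for n,E in(('blank near',E1),('rest far',E2),('rest near',E3)):
    E=np.array(E); f=np.polyfit(E[:,1]+.057,E[:,0],1); r=E[:,0]-np.polyval(f,E[:,1]+.057)
    print(n,'x at y=-.057',f[1].round(4),'slope deg',np.degrees(np.arctan(f[0])).round(2),'rms',r.std().round(5))
a=g[136:146,170:270]; 
row=[g[int(round(141+(u-220)*.03)),u] for u in range(175,265)]
k=np.diff(row); ul=175+.5+np.argmax(k[:40]); ur=175+.5+40+np.argmin(k[40:])
print(ul,ur,onplane(ul,140,.16),onplane(ur,142,.16))
goal([.62,-.057,.252],87)
E
```

```text
clock: 4.2
tcp_pos: [0.4238, -0.2421, 0.2544]
orientation: [0.001, 0.734, 0.68, 0.0]
wrist_force: [0.6, -0.0, -3.0]
finger_gap: 0.0113
blank near x at y=-.057 0.6317 slope deg 4.6 rms 0.00033
rest far x at y=-.057 0.6229 slope deg 4.53 rms 0.00041
rest near x at y=-.057 0.6116 slope deg 4.47 rms 0.0004
187.5 251.5 [0.61880435 0.01088803 0.16      ] [ 0.61344863 -0.10883797  0.16      ]
t 4.2 tcp [ 0.4238 -0.2421  0.2544] F [ 0.6 -0.  -3. ] gap 0.011320310339460923
shift mm [199.53 181.48   2.5 ] turn deg [ 0.1   0.07 -1.37]
```

Rest and blank edges fit well: slope 4.5°, rest length 120 mm, width about 11 mm. The gap centre estimate is (0.628, -0.050). I carry the gauge there at height.

```bash
python3 -m creep '[[0.012,0.011,0,0,0,0],[0.04,0.036,0,0,0,0],[0.075,0.068,0,0,0,0],[0.111,0.101,0,0,0,0],[0.145,0.132,0,0,0,0],[0.175,0.159,0,0,0,0],[0.197,0.179,0,0,0,0],[0.2077,0.1884,0,0,0,0]]' && python3 -m creep '[[0,0,0,0,0,0],[0,0,0,0,0,0],[0,0,0,0,0,0],[0,0,0,0,0,0],[0,0,0,0,0,0],[0,0,0,0,0,0],[0,0,0,0,0,0],[0,0,0,0,0,0]]' && python3 - <<'E'
from h import *
goal([.6279,-.0498,.252],85.5)
p,im,d=grab('wrist'); cv2.imwrite('pics/w2.png',cv2.resize(im,None,fx=1.5,fy=1.5,interpolation=cv2.INTER_CUBIC))
E
```

```text
clock: 5.0
tcp_pos: [0.6287, -0.0471, 0.2517]
orientation: [-0.0, 0.733, 0.681, 0.0]
wrist_force: [-0.1, -0.6, -1.0]
finger_gap: 0.0113
clock: 5.8
tcp_pos: [0.6273, -0.0494, 0.2517]
orientation: [0.0, 0.734, 0.68, -0.0]
wrist_force: [-0.1, -0.0, -0.3]
finger_gap: 0.0117
t 5.8 tcp [ 0.6273 -0.0494  0.2517] F [-0.1 -0.  -0.3] gap 0.01174811265740482
shift mm [-0.31  0.61 -0.28] turn deg [0.   0.01 0.12]
```

View pics/w2.png

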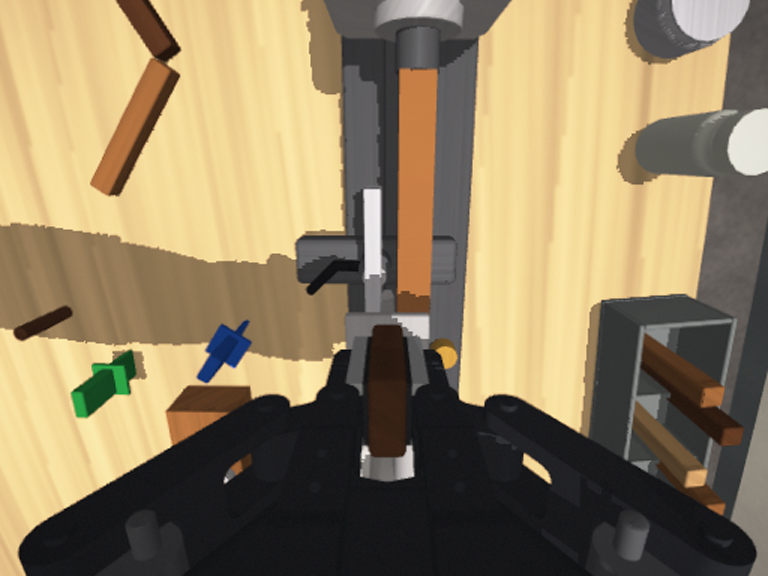

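Wrist view: the gauge is upright in the jaws (handle 387,390; plate edge 346–430 at row 322). The rest (363–382) and blank (399–437) run ahead of it. I now measure the gap against the held gauge in tool axes.

```bash
cat > g.py <<'E'
from h import *
s=env.get_state(); A=R.from_quat(s['orientation'],scalar_first=True).as_matrix(); t=s['tcp_pos']
p,im,d=load('wrist'); P=cloud(p,d); T=(P-t)@A   # tool coords
K=np.array([[p['fx'],0,p['cx']],[0,p['fy'],p['cy']],[0,0,1.]])
def pl(u,v,h):
    x=cv2.undistortPoints(np.array([[[u,v]]],float),K,np.array([p['k1'],0,0,0,0.]))[0,0]
    r=rot(p)@np.array([x[0],-x[1],-1]); o=np.array(p['position']); return ((o+r*(h-o[2])/r[2])-t)@A*1000
def edge(u0,u1,rows,h,sign,ch=0):
    E=[]
    for v in rows:
        k=np.diff(im[v,u0:u1,ch].astype(float))*sign; k[k<0]=0; i=k.argmax(); a=slice(max(i-1,0),i+2)
        E.append(pl(u0+.5+(np.arange(len(k))[a]*k[a]).sum()/k[a].sum(),v,h))
    E=np.array(E); f=np.polyfit(E[:,0],E[:,1],1); m=np.median(E[:,1]-np.polyval(f,E[:,0]))
    print('toolY at tcp x=0: %.2f  slope deg %.2f rms %.2f  x %.0f..%.0f'%(f[1]+m,np.degrees(np.arctan(f[0])),(E[:,1]-np.polyval(f,E[:,0])).std(),E[0,0],E[-1,0])); return f[1]
if __name__=='__main__':
    a=edge(236,249,range(132,172),.16,1); b=edge(247,261,range(132,172),.16,-1)
    c=edge(259,275,range(75,195),.16,1,2); e=edge(282,300,range(75,195),.16,-1,2)
    print('rest w',b-a,'gap',c-b,'blank',e-c,'GAP CENTRE',(b+c)/2,(a+b)/2+10,(c+e)/2-15)
    zo=t[2]-.012
    print('handle top px:');edge(240,258,range(222,250),zo+.05,-1,2);edge(262,282,range(222,250),zo+.05,1,2)
    m=(abs(T[...,1])<.03)&(abs(T[...,0])<.03)&(abs(P[...,2]-(zo+.05))<.003); print('handle cloud',T[m].mean(0)*1000,m.sum(),np.percentile(T[m][:,1]*1000,[1,99]),np.percentile(T[m][:,0]*1000,[1,99]),np.median(P[m][:,2]))
    print('plate:');edge(222,238,range(212,222),zo+.005,1);edge(278,292,range(212,222),zo+.005,-1)
    m=(abs(T[...,1])<.025)&(T[...,0]>.008)&(T[...,0]<.03)&(abs(P[...,2]-(zo+.005))<.006);print('plate cloud',T[m].mean(0)*1000,np.median(P[m][:,2]),np.percentile(T[m][:,1]*1000,[1,99]),np.percentile(T[m][:,0],99))
    # rest end
    k=np.diff(im[110:140,248,0].astype(float)); v=110.5+k.argmax(); print('rest far end tool x',pl(248,v,.16))
E
python3 g.py
```

```text
toolY at tcp x=0: -13.31  slope deg -0.03 rms 0.04  x 55..20
toolY at tcp x=0: -3.65  slope deg 0.12 rms 0.02  x 54..20
toolY at tcp x=0: 6.20  slope deg 0.15 rms 0.07  x 100..-1
toolY at tcp x=0: 26.34  slope deg 0.08 rms 0.08  x 100..-1
rest w 9.661409953260273 gap 9.83649733285345 blank 20.15201213988285 GAP CENTRE 1.2756622652682894 1.5267086222114283 1.2699170016364398
handle top px:
toolY at tcp x=0: -9.25  slope deg 8.69 rms 0.26  x 28..16
toolY at tcp x=0: 5.99  slope deg 1.66 rms 0.86  x 28..16
handle cloud [  1.79443222   0.08981488 -37.44827243] 1900 [-15.57089222  15.88199809] [-13.7160287   13.02021021] 0.28911412315073987
plate:
toolY at tcp x=0: -16.79  slope deg 1.26 rms 0.03  x 15..9
toolY at tcp x=0: 17.33  slope deg -2.30 rms 0.03  x 15..9
plate cloud [13.09022252  0.12665353  7.3804377 ] 0.24435041671526642 [-16.49490048  16.50104411] 0.016258104877890645
rest far end tool x [59.94789401 -8.19204442 91.69659444]
```

The gap centre is 1.3 mm in +y of the tool and the plate centre is 0.1–0.3 mm, so I shift about 1.1 mm. Yaw matches to 0.1°, and the rest's middle is at tool x = 0. I lower until the blade is just above the gap and measure again.

```bash
python3 -m creep '[[0,0.0011,0.004,0,0,0],[0,0.0011,0.012,0,0,0],[0,0.0011,0.02,0,0,0],[0,0.0011,0.027,0,0,0],[0,0.0011,0.03,0,0,0],[0,0.0011,0.03,0,0,0],[0,0.0011,0.03,0,0,0],[0,0.0011,0.03,0,0,0]]' && python3 - <<'E'
from h import *
p,im,d=grab('wrist'); cv2.imwrite('pics/w3.png',cv2.resize(im[90:270,180:340],None,fx=4,fy=3.3,interpolation=cv2.INTER_CUBIC))
import g
from g import *
T0=cloud(p,d); 
# rows that show the rest above the plate
b=edge(245,262,range(120,160),.16,-1); c=edge(257,276,range(60,185),.16,1,2); e=edge(280,310,range(60,185),.16,-1,2)
print('gap',c-b,'blank',e-c,'centre',(b+c)/2,(c+e)/2-15); zo=t[2]-.0123
m=(abs(T[...,1])<.025)&(T[...,0]>.008)&(T[...,0]<.03)&(abs(P[...,2]-(zo+.005))<.006);print('plate',T[m].mean(0)*1000,np.median(P[m][:,2]),np.percentile(T[m][:,1]*1000,[1,99]))
print(s['tcp_pos'],s['wrist_force'])
E
```

```text
clock: 6.65
tcp_pos: [0.6287, -0.0494, 0.2221]
orientation: [0.0, 0.734, 0.68, 0.0]
wrist_force: [0.6, -0.8, -1.7]
finger_gap: 0.0119
toolY at tcp x=0: -4.33  slope deg -0.96 rms 0.50  x 66..37
toolY at tcp x=0: 4.77  slope deg 0.16 rms 0.06  x 107..17
toolY at tcp x=0: 24.93  slope deg 0.10 rms 0.06  x 107..17
gap 9.108344868783455 blank 20.159978669481323 centre 0.21805323157830614 -0.14778499928930522
plate [13.14660066  0.0993643   7.58064328] 0.21460462158172133 [-16.49172166  16.52749639]
[ 0.62875306 -0.04946064  0.22216393] [-0.35006301  0.72124054 -2.20704693]
```

View pics/w3.png

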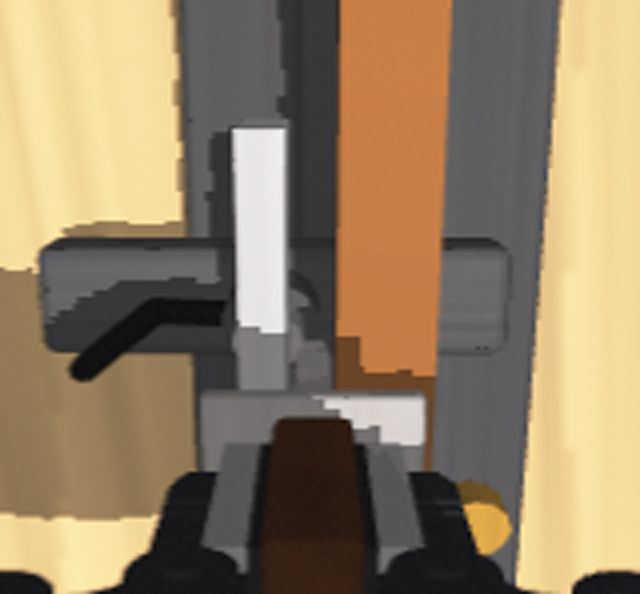

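The plate is now centred over the gap to about 0.3 mm, with bar and blank edges parallel to it. I lower with a force check.

```bash
python3 -m creep '[[0,-0.0002,0.005,0,0,0],[0,-0.0002,0.011,0,0,0],[0,-0.0002,0.017,0,0,0],[0,-0.0002,0.023,0,0,0],[0,-0.0002,0.029,0,0,0],[0,-0.0002,0.035,0,0,0],[0,-0.0002,0.039,0,0,0],[0,-0.0002,0.04,0,0,0]]' && python3 -c "
from h import *
s=env.get_state();print(s['tcp_pos'],s['wrist_force'],s['ft_torque'])"
```

```text
clock: 7.5
tcp_pos: [0.628, -0.0493, 0.1809]
orientation: [-0.0, 0.734, 0.68, -0.0]
wrist_force: [-0.4, 0.6, -1.4]
finger_gap: 0.0115
[ 0.62795014 -0.04933752  0.18089643] [-0.38886825  0.5630131  -1.44128967] [-0.01069173 -0.04139027 -0.0105892 ]
```

```bash
python3 -m creep '[[0,0,0.0015,0,0,0],[0,0,0.003,0,0,0],[0,0,0.0045,0,0,0],[0,0,0.006,0,0,0],[0,0,0.007,0,0,0],[0,0,0.0077,0,0,0],[0,0,0.0082,0,0,0],[0,0,0.0082,0,0,0]]'
```

```text
clock: 8.3
tcp_pos: [0.6286, -0.0495, 0.1737]
orientation: [0.0, 0.734, 0.68, 0.0]
wrist_force: [2.3, -0.2, -0.1]
finger_gap: 0.0117
```

```bash
python3 -m creep '[[0,0,0.0004,0,0,0],[0,0,0.0008,0,0,0],[0,0,0.0012,0,0,0],[0,0,0.0012,0,0,0],[0,0,0.0012,0,0,0],[0,0,0.0012,0,0,0],[0,0,0.0012,0,0,0],[0,0,0.0012,0,0,0]]' && python3 - <<'E'
from h import *
p,im,d=grab('wrist'); s=env.get_state(); print(s['tcp_pos'],s['wrist_force'],s['ft_torque'])
P=cloud(p,d);A=R.from_quat(s['orientation'],scalar_first=True).as_matrix();T=(P-s['tcp_pos'])@A
m=(abs(T[...,1])<.02)&(T[...,0]>.008)&(T[...,0]<.02)&(abs(P[...,2]-.165)<.006);print('plate',T[m].mean(0)*1000,np.percentile(P[m][:,2],[10,50,90]))
E
```

```text
clock: 9.1
tcp_pos: [0.6286, -0.0495, 0.1725]
orientation: [0.0, 0.734, 0.68, 0.0]
wrist_force: [2.4, -0.3, 0.8]
finger_gap: 0.0113
[ 0.62859037 -0.04944522  0.17246239] [ 3.15021363 -0.39624493  1.64607582] [-0.01302366 -0.75422635  0.05204933]
plate [14.24798208  1.74443858  8.90276122] [0.15951782 0.16466877 0.16593145]
```

Contact is light. A sideways push of about 3 N in +x suggests the blade touches the rest side, so I ease 0.8 mm toward the blank and settle.

```bash
python3 -m creep '[[0,0.0004,0,0,0,0],[0,0.0008,0,0,0,0],[0,0.0008,0,0,0,0],[0,0.0008,0,0,0,0],[0,0.0008,0.0003,0,0,0],[0,0.0008,0.0006,0,0,0],[0,0.0008,0.0006,0,0,0],[0,0.0008,0.0006,0,0,0]]' && python3 - <<'E'
from h import *
p,im,d=grab('wrist'); s=env.get_state(); print(s['tcp_pos'],s['wrist_force'],s['ft_torque'])
cv2.imwrite('pics/w4.png',cv2.resize(im[90:270,180:340],None,fx=4,fy=3.3,interpolation=cv2.INTER_CUBIC))
E
```

```text
clock: 9.95
tcp_pos: [0.6289, -0.0494, 0.1719]
orientation: [0.0, 0.734, 0.68, -0.0]
wrist_force: [0.1, 0.1, 3.9]
finger_gap: 0.0119
[ 0.62894077 -0.04940555  0.17195688] [-0.01078811 -0.88143813  4.74662743] [ 0.02246546  0.00809381 -0.00994247]
```

View pics/w4.png

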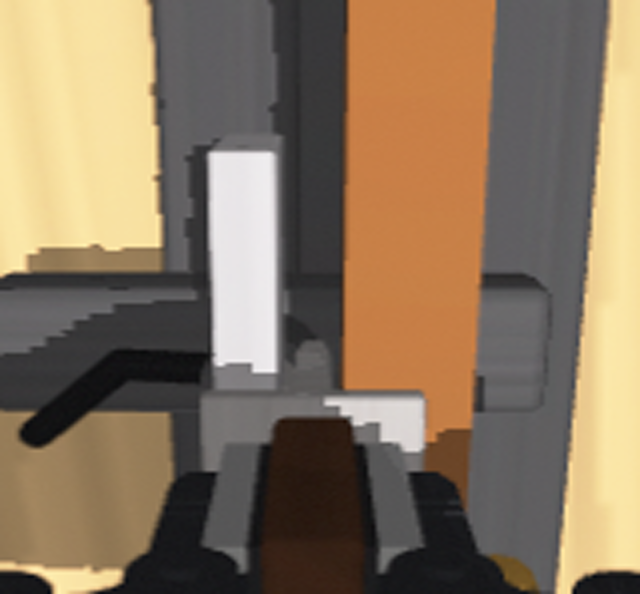

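The plate now sits flat across rest and blank, with no side force and about 4.7 N straight up. I release and then retreat upward.

```bash
python3 -m creep '[[0,0,0,0,0,0],[0,0,0,0,0,0],[0,0,0,0,0,0],[0,0,0,0,0,0],[0,0,0,0,0,0],[0,0,0,0,0,0],[0,0,0,0,0,0],[0,0,0,0,0,0]]' 0.06 && python3 -m creep '[[0,0,-0.005,0,0,0],[0,0,-0.015,0,0,0],[0,0,-0.035,0,0,0],[0,0,-0.06,0,0,0],[0,0,-0.085,0,0,0],[0,0,-0.11,0,0,0],[0,0,-0.125,0,0,0],[0,0,-0.13,0,0,0]]' && python3 -m creep '[[-0.01,-0.02,0,0,0,0],[-0.01,-0.05,0,0,0,0],[-0.01,-0.08,0,0,0,0],[-0.01,-0.11,0,0,0,0],[-0.01,-0.14,0,0,0,0],[-0.01,-0.16,0,0,0,0],[-0.01,-0.16,0,0,0,0],[-0.01,-0.16,0,0,0,0]]' && python3 - <<'E'
from h import *
p,im,d=grab('wrist'); P=cloud(p,d)
p2,im2,d2=grab('scene'); P2=cloud(p2,d2)
cv2.imwrite('pics/end.png',np.vstack([cv2.resize(im2[140:300,130:400],(600,300),interpolation=cv2.INTER_CUBIC),cv2.resize(im[60:210,250:500],(600,300),interpolation=cv2.INTER_CUBIC)]))
for n,Q in(('w',P),('s',P2)):
    near=(abs(Q[...,0]-.629)<.03)&(abs(Q[...,1]+.0495)<.03)
    for a,b in((.2,.22),(.1635,.1675)):
        m=near&(Q[...,2]>a)&(Q[...,2]<b); q=Q[m]
        if len(q): r=cv2.minAreaRect((q[:,:2]*1000).astype(np.float32)); print(n,a,len(q),np.round(r[0],1),np.round(r[1],1),round(r[2],1),np.percentile(q[:,2],[5,50,95]).round(4))
s=env.get_state();print(s['clock'],s['wrist_force'])
E
```

```text
clock: 10.8
tcp_pos: [0.6291, -0.0494, 0.1717]
orientation: [0.0, 0.734, 0.68, -0.0]
wrist_force: [0.2, -0.5, -0.6]
finger_gap: 0.0599
clock: 11.6
tcp_pos: [0.63, -0.0496, 0.3049]
orientation: [0.002, 0.734, 0.68, 0.001]
wrist_force: [0.6, 0.2, 0.4]
finger_gap: 0.0601
clock: 12.4
tcp_pos: [0.4691, -0.0473, 0.302]
orientation: [0.001, 0.734, 0.68, 0.0]
wrist_force: [0.6, -1.7, 0.2]
finger_gap: 0.0601
w 0.2 527 [628.2 -49.4] [27.8 12.4] 85.7 [0.2014 0.2089 0.2104]
w 0.1635 430 [628.1 -49.7] [33.7 34. ] 85.4 [0.1637 0.1646 0.1659]
s 0.2 120 [629.9 -51.3] [27.4 12.8] 87.7 [0.2007 0.2084 0.2112]
s 0.1635 113 [630.2 -51.2] [33.4 34.8] 84.5 [0.1641 0.1652 0.1665]
12.5 [ 0.56386848 -0.48743651 -0.01364272]
```

View pics/end.png

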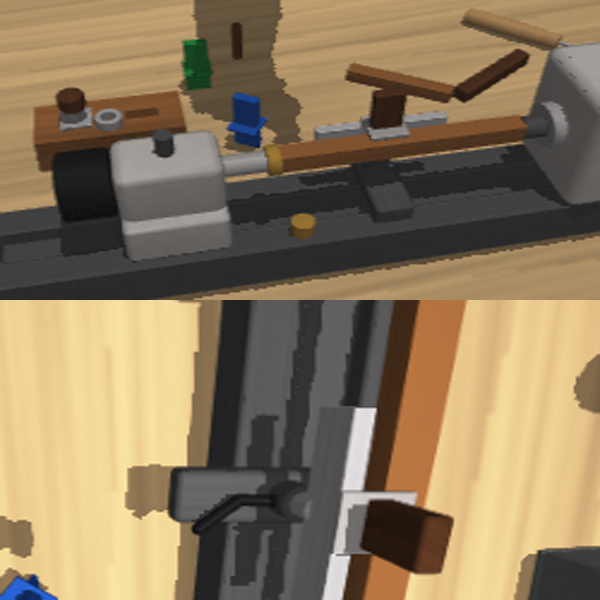

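The final picture shows the gauge upright in mid-rest (scene crop 388,115) with its plate flat. The knob gauge (70,105) and the collar are still in and on the block.

```bash
python3 -c "
from workcell import env
print(env.hand_in())"
```

```text
the job is handed in; nothing more can be done
None
```

The flat-handled gauge is standing in the gap at mid-rest, released, and the job is handed in. The clock read 12.5 s, and no verdict was reported.

**What I did:** I took the gauge out of the block, centred it over the gap with the wrist camera and lowered it until its stop plate touched. There was a side force of about 3 N at first contact, so I shifted the gauge 0.8 mm toward the blank. It then seated with about 4.7 N vertical force and no side force along the gap width. After that I let go and moved the arm clear.

**Last checks:**
- **Seating:** the wrist camera put the plate top at 164.6 mm and the handle top at 209 mm; a seated gauge should read 165 and 210 mm. The plate is flat.
- **Position:** the gauge is within about 1 mm of the middle of the rest. The scene camera placed it about 2 mm away from the wrist camera's reading, which is within the calibration tolerance.
- **Other gauge:** the knob gauge and the collar are still on the block.

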